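Chuck a burr in the die grinder

TASK

Take the cylindrical carbide burr out of the wooden rack, push its shank fully home in the collet of the die grinder that is clamped nose-up in the stand, and tighten the knurled collet nut until the collet grips the shank firmly. Do not ram the shank against the bottom of the bore, do not tighten so hard that the grinder twists in its clamp, and leave the other things on the bench where they are.

Things in the scene. Friction and masses are not known exactly. Their poses are not given: they have to be found in the camera images.
- stand: cast clamp stand, fixed to the bench: base plate 130 x 100 x 12 mm, post 100 mm tall, split clamp ring 58 mm across at 66 to 98 mm height; origin at bench height on the grinder's axis, x pointing to its post. It holds a pneumatic die grinder (aluminium body, 42 mm diameter) nose-up, axis vertical, spindle locked by a small pin
- mouth (a point): on the grinder's axis, centre of the open top face of the collet nut, 176 mm above the bench, z up. The opening is 20 mm wide; in it the tops of the collet's six segments slope inward like a funnel, from 18 mm wide (2.5 mm below this point) to just under 8 mm (11 mm below), where three springy segments part for the shank
- bore_floor (a point): bottom of the collet's bore, on the axis, 28 mm below the nut's top face: the end of the shank rests here when fully home. Then the burr's head stands 8 to 28 mm above the nut, so fingers can straddle it to reach the nut
- nut_grip (a point): on the axis, 10 mm below the nut's top face: where to pinch the nut, a knurled round steel nut, 30 mm diameter, 26 mm tall. Right-hand thread: clockwise from above tightens; it does not rise or sink. How slack it was left is unknown: 0.6 to 1.9 rad until it grips. It may be let go and taken again. Pinched with 40 to 60 N it turns without slipping. Below it the neck is 26 mm wide for 24 mm
- spindle: the grinder's steel neck, 26 mm diameter, whose upper end is the floor of the bore; origin on the axis at bench height, z up. Torque to turn the nut: about 0.2 N m while slack; as the jaws bite it climbs evenly over the last 0.7 rad, 0.32 gripping, 0.35 to 0.45 properly tight; then the nut comes up solid. Let go, the nut stays, settling back 0.1 rad at most
- jaw0: one of the three steel collet jaws that the nut closes on the shank; origin on the axis at bench height, x pointing out to this jaw. Tight, each jaw presses with 25 to 40 N. Between them three springy segments pinch the shank lightly (2 N each) even when the nut is slack: it goes in with a drag of 3 to 10 N, does not drop in by itself and stays where it is let go
- grinder (a joint): how far the grinder has twisted in its clamp about the vertical axis, rad, 0 at the start, negative clockwise seen from above. The clamp holds up to 0.6 N m, then the whole grinder slips round in it
- rack: wooden block, fixed, 46 x 190 x 26 mm (x, y, z), with a row of four holes along its y at -69, -23, 23 and 69 mm, 9 mm wide and 20 mm deep; three carbide burrs stand in it shank down. Origin at the centre of its underside
- burr: the cylindrical carbide burr: its toothed head is a straight, flat-topped cylinder, 18 mm diameter and 20 mm tall, on a straight steel shank 8 mm in diameter and 36 mm long with a chamfered end; about 90 g. Origin at the free end of the shank, z along the shank to the head (up in the rack): the head lies from 36 to 56 mm. In the rack its origin is 6 mm above the bench
- shank_tip (a point): free end of the shank of the cylindrical burr (the burr's origin)
- head_mid (a point): middle of the cylindrical burr's head, 46 mm along from the shank's free end: the place to grip it (18 mm wide)
- tapered: a pointed, tapered burr on the same shank, also in the rack; leave it. Origin at the shank's end
- ball: a ball-shaped burr, 19.6 mm, on the same shank, also in the rack; leave it. Origin at the shank's end
- spanner: steel spanner lying flat, 160 mm long; origin under its middle, x along it
- dresser: grey dressing stick, 150 x 25 x 25 mm, lying; origin under its middle, x along it
- oilcan: small steel oil can, 52 mm diameter, 120 mm tall with its spout; origin under its middle
- knife: knife with a wooden handle lying flat, 250 mm long, 18 mm high; origin near its middle, x along the blade
- sparenut: spare steel nut ring, 34 mm diameter, 16 mm tall, lying flat; origin under its middle
There are look-alikes about, which are no part of the job. What is shaped like the burr but purple is not meant.

How it is judged:
By the outcome, as a careful person would: the job done as asked, in the order asked, and still so for the second after the job is handed in, with the robot touching nothing.
It also fails if it takes over 72 s, if anything falls off the work surface, if the arm or the gripper's body presses on something with over 40 N, if the wrist force passes 120 N, or if a joint passes its speed limit or range.

ROBOT

A 6-joint arm with a two-finger parallel gripper is mounted at the origin on the work surface. World frame = base frame: x ahead of the robot, y to its left, z up, the work surface at z = 0. Lengths are in m, angles in rad, forces in N, time in s.
With the tool pointing down it reaches from about 0.35 to 0.85 m from the base axis. Payload 8.1 kg.
Tool frame: the origin (TCP) lies midway between the tips of the shut fingers; the grasp point (between the pads) lies 19 mm behind it; z points along the fingers, y is the line along which they close (so a half turn about z gives the same grasp; the last joint's range is limited). The gripper opens to 93 mm and grips with 3 to 60 N. Pads are 15 mm wide; open, the fingers measure 128 mm over their backs; the gripper's body (75 mm by 188 mm) begins 65 mm behind the grasp point.
Start: joints at [1.154, 0.13, 1.488, -0, 1.523, -0.085], TCP at [0.195, 0.567, 0.219] pointing down, gripper open.
Joint ranges: [-2.96, 2.96], [-0.89, 2.26], [0.02, 2.5], [-1.34, 4.48], [0, 2.73], [-2.66, 2.66]. Speed limits (rad/s): [2.39, 2.39, 2.79, 3.14, 3.14, 3.14].

INTERFACE

Orientations are given as a rotation vector (axis times angle).
In Python, from plant import robot, cams gives the robot as it stands. The module is installed in compiled form; this text tells all that it offers.
- The arm moves only by the tool play_rows, never from a script. Its arguments are lists of equal length, an entry for each row: "slide": the shift along the tool's x, y, z scaled (see below), a list of three; "twist": the turn, a rotation vector about the tool's x, y, z scaled (see below), a list of three. A call has exactly 8 rows; each row shifts and turns the commanded pose from where the row before left it, along the tool's axes as they then stand; what a row does not reach is not made up. The controller multiplies each number of a shift by 25 cm and each number of a turn by 60 degrees. A row lasts 1/10 s, in which the tool goes at most 50 mm and 8.59 degrees, less where a joint would pass 70% of its speed; a pose out of reach is approached as far as the arm can. A call with a number of a shift or a turn outside -1 to 1 is refused whole. A call with a gripper value outside its range is refused whole. "fingers" is the closure, from -1 (fully open) to 1 (shut), set as the call begins (left out, the last holds). The fingers move at their own pace and stop on an object; "force" is the grip in N (left out, the last holds). Time passes only in rows, so rows that do not move let the fingers close, or fill a call up. It gives the time, the measured TCP pose, the force, the opening and the grip force at its end, in the units of the state.
- robot.read_state(): the state, without advancing time (a new reading comes with each control period).
- cams.read_camera(name): name is "scene" or "side" or "wrist"; returns (picture, depth): 400x640x3 uint8, red, green, blue; 400x640 float32, m along the optical axis (not along the pixel's ray), 0 where there is no reading.
- cams.get_calibration(name): a dict with "fx", "fy", "cx", "cy" (pixels), "world_from_camera" (4x4, takes a point from camera to world coordinates). Camera axes: x right, y down, z forward; pixel columns grow to the right and rows downward; lengths in m; the calibration is good to about 2 mm. A picture is of the moment at which its call begins: read the wrist's pose just before it. get_calibration takes no time and is no camera call; for the wrist camera it gives the pose at the moment of the call.
- robot.close_job(): hands the job in; it is judged then, once.
The state is a dict: "t": time; "q": joint angles; "dq": joint speeds; "joint_torque": joint torques, N m; "tool_pos": TCP position; "orientation": TCP orientation; "force": force on the tool from outside, world axes, zero at the start; "wrist_torque": the same for the moment, N m; "opening": finger opening in m; "gripper_force": force on a finger pad.
Only numpy, scipy, OpenCV 4.12 (cv2) and the standard library are available. Lean on these libraries where they do the work, as an engineer would, in place of code of your own. Each camera call takes 0.05 s, during which the arm holds its last target. There are 200 camera calls.

## Working session

There is one attempt and no reset: what is moved stays moved. The work goes in short steps, Python scripts to look and compute and a tool call to move; the robot and the scene stay as the last step left them, time stands still between calls to the robot, and variables do not carry over. Pictures are saved under pics/ and viewed, at most 10 in all, crops included, and the job is handed in when it is done.

Besides the shell and the picture viewer there is one more tool, called after ">>>" in YAML: its name, and indented under it one key for each argument. play_rows: Moves the arm, as the interface text tells. Shifts and turns lie within -1 to 1; 1 stands for 25 cm of shift or 60 degrees of turn. Its arguments: {"type":"object","properties":{"slide":{"type":"array"},"twist":{"type":"array"},"fingers":{"type":"number"},"force":{"type":"number"}},"required":["slide","twist"]}

```bash
mkdir -p pics; ls
cat > h.py <<'E'
import numpy as np, cv2
from plant import robot, cams
from scipy.spatial.transform import Rotation as R
def grab(n):
    c=cams.get_calibration(n); p,d=cams.read_camera(n); np.savez('%s.npz'%n,p=p,d=d,T=c['world_from_camera'],k=[c['fx'],c['fy'],c['cx'],c['cy']]); return p
def load(n):
    z=np.load('%s.npz'%n); return z['p'],z['d'],z['T'],z['k']
def pt(n,u,v,Z=None):
    p,d,T,k=load(n); r=np.array([(u-k[2])/k[0],(v-k[3])/k[1],1])
    if Z is None: return T[:3,:3]@(r*d[int(round(v)),int(round(u))])+T[:3,3]
    w=T[:3,:3]@r; return T[:3,3]+w*(Z-T[2,3])/w[2]
def cloud(n):
    p,d,T,k=load(n); v,u=np.mgrid[:400,:640]
    P=np.stack([(u-k[2])/k[0]*d,(v-k[3])/k[1]*d,d],-1)@T[:3,:3].T+T[:3,3]; P[d==0]=np.nan; return P
def save(p,f): cv2.imwrite('pics/'+f,p[:,:,::-1])
E
python3 - <<'E'
from h import *
for n in ['scene','side']:
    save(grab(n),n+'1.png'); p,d,T,k=load(n); print(n,k,np.round(T,3))
s=robot.read_state(); print({k:np.round(v,3) for k,v in s.items()})
E
```

```text
pics
scene [443.21885259 443.21885259 323.62689297 203.2492301 ] [[-0.866  0.338 -0.368  0.93 ]
 [ 0.499  0.613 -0.612  0.714]
 [ 0.019 -0.714 -0.699  0.934]
 [ 0.     0.     0.     1.   ]]
side [403.54893821 403.54893821 319.18415673 198.28802781] [[-0.718 -0.55   0.427  0.219]
 [-0.696  0.575 -0.431  0.369]
 [-0.008 -0.606 -0.795  0.73 ]
 [ 0.     0.     0.     1.   ]]
{'t': np.float64(0.1), 'q': array([ 1.154,  0.131,  1.489, -0.   ,  1.523, -0.085]), 'dq': array([ 0.001, -0.002, -0.001,  0.002,  0.001,  0.   ]), 'joint_torque': array([ 2.0000e-03, -5.6134e+01, -4.9309e+01,  7.7000e-02,  2.9000e-02,
       -0.0000e+00]), 'tool_pos': array([0.195, 0.567, 0.218]), 'orientation': array([-5.190e-01, -3.098e+00,  3.000e-03]), 'force': array([-0.431,  0.126, -0.124]), 'wrist_torque': array([ 0.029,  0.043, -0.019]), 'gripper_force': np.float64(0.0), 'opening': np.float64(0.093)}
```

View pics/scene1.png

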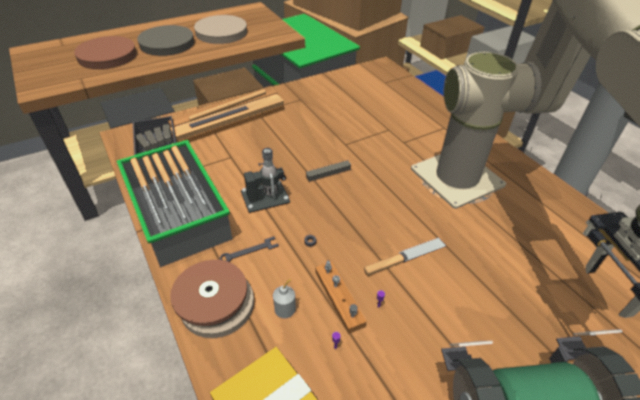

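View pics/side1.png

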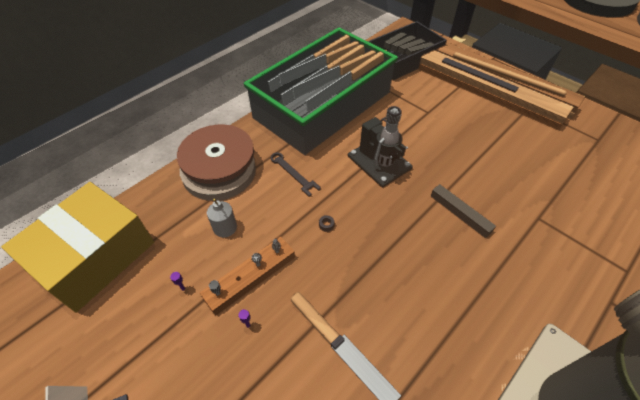

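The rack stands at side (205–295, 245–305). Possible burrs are at side (215,288), (257,260) and (277,246); the purple look-alikes at (178,281) and (245,318) are out. The stand is at side (390,140). Next is one close crop of each.

Run:
```python
from h import *
p,d,T,k=load('side')
a=cv2.resize(p[225:325,195:315],(720,600),interpolation=cv2.INTER_CUBIC); save(a,'rack.png')
b=cv2.resize(p[90:190,340:420],(480,600),interpolation=cv2.INTER_CUBIC)
p2=load('scene')[0]; c=cv2.resize(p2[140:215,235:295],(320,400),interpolation=cv2.INTER_CUBIC)
o=np.zeros((600,800,3),np.uint8); o[:,:480]=b; o[:400,480:]=c; save(o,'stand.png')
```

```text
(no output)
```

View pics/rack.png

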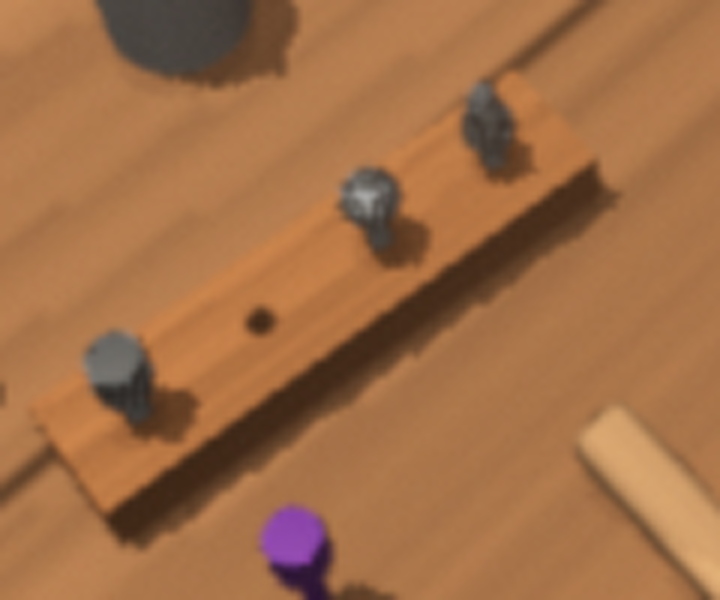

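View pics/stand.png

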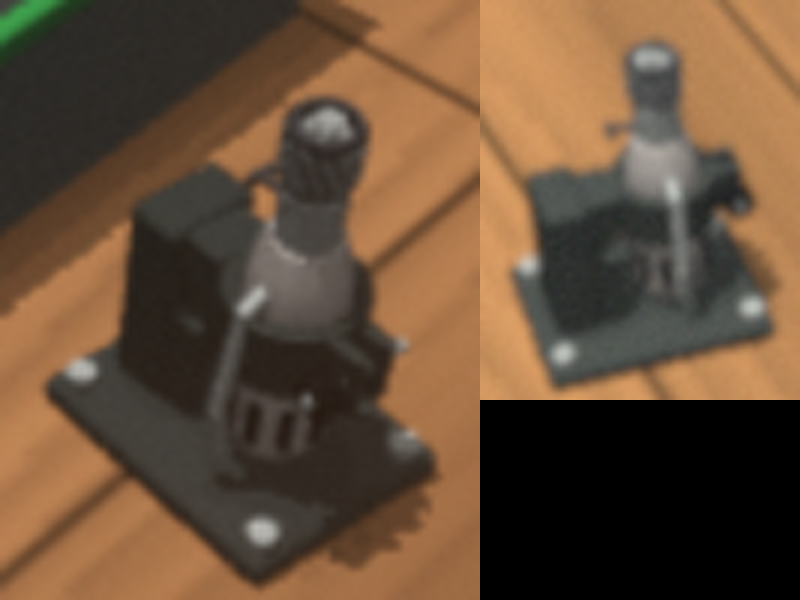

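The flat-topped cylinder burr is the one at crop (118,352), side pixel (214.7, 283.7). The nut's top face centre is at side (394.2, 110.8) and scene (267.3, 150.9).

Run:
```python
from h import *
np.set_printoptions(precision=4,suppress=True)
f=lambda u,v:(195+u/6,225+v/6)
print('burr',pt('side',*f(118,352),.062), pt('side',*f(118,352)))
for c in [(35,410),(110,510),(597,160),(510,70),(260,320)]: print('rack',pt('side',*f(*c),.026))
print('nut',pt('side',394.2,110.8,.176),pt('side',394.2,110.8),pt('scene',267.3,150.9,.176),pt('scene',267,151))
for n in ['side','scene']:
    P=cloud(n).reshape(-1,3)
    for c,r,z0,z1 in [(pt('side',394.2,110.8,.176),.03,.171,.182),(pt('side',*f(118,352),.062),.02,.058,.067)]:
        m=(np.hypot(P[:,0]-c[0],P[:,1]-c[1])<r)&(P[:,2]>z0)&(P[:,2]<z1); Q=P[m]; print(n,m.sum(),Q.mean(0),np.median(Q,0),Q.min(0),Q.max(0))
    # things near the stand above 0.05
    c=pt('side',394.2,110.8,.176)
    m=(np.hypot(P[:,0]-c[0],P[:,1]-c[1])<.12)&(P[:,2]>.1)&(P[:,2]<.16)&(np.hypot(P[:,0]-c[0],P[:,1]-c[1])>.03); print('around',P[m][::15])
```

```text
burr [0.579  0.2751 0.062 ] [0.578  0.2753 0.0637]
rack [0.6012 0.2999 0.026 ]
rack [0.5582 0.3033 0.026 ]
rack [0.5392 0.1173 0.026 ]
rack [0.586  0.1136 0.026 ]
rack [0.5746 0.2319 0.026 ]
nut [ 0.5624 -0.2018  0.176 ] [ 0.5675 -0.2104  0.1677] [ 0.5645 -0.2039  0.176 ] [ 0.5627 -0.2108  0.1702]
side 87 [ 0.5629 -0.2033  0.1739] [ 0.5622 -0.2029  0.174 ] [ 0.5502 -0.2182  0.1711] [ 0.5761 -0.1906  0.177 ]
side 81 [0.5783 0.2775 0.0615] [0.5784 0.2776 0.0616] [0.5692 0.2689 0.0585] [0.5876 0.2861 0.0642]
around [[ 0.5902 -0.2146  0.1344]
 [ 0.6129 -0.2133  0.1007]]
scene 63 [ 0.5661 -0.203   0.1753] [ 0.566  -0.2019  0.1754] [ 0.5522 -0.2196  0.171 ] [ 0.5806 -0.1891  0.18  ]
scene 50 [0.5822 0.2767 0.0619] [0.5824 0.2768 0.0619] [0.5736 0.267  0.0582] [0.5914 0.2854 0.0658]
around [[ 0.591  -0.2159  0.1347]
 [ 0.5905 -0.217   0.1004]
 [ 0.6152 -0.2168  0.1031]
 [ 0.6281 -0.2158  0.1017]
 [ 0.6224 -0.2077  0.1017]
 [ 0.621  -0.1966  0.1021]]
```

Run:
```python
from h import *
np.set_printoptions(precision=4,suppress=True)
P=cloud('side')
for u,v in [(177,278),(244,315),(222,218),(216,203),(222,210)]: print(u,v,P[v,u])
Q=P.reshape(-1,3); Q=Q[(np.hypot(Q[:,0]-.58,Q[:,1]-.276)<.13)&(Q[:,2]>.07)]; print(len(Q),Q.min(0),Q.max(0))
s=robot.read_state(); M=R.from_rotvec(s['orientation']).as_matrix(); print(M)
for name,t in [('above burr',[.580,.2765,.14])]: print(name,M.T@(np.array(t)-s['tool_pos'])/.25)
```

```text
177 278 [0.6415 0.3153 0.0555]
244 315 [0.4988 0.2746 0.0548]
222 218 [0.6814 0.1788 0.0659]
216 203 [0.6986 0.1731 0.0947]
222 210 [0.6908 0.1693 0.0748]Traceback (most recent call last):
  File "<stdin>", line 5, in <module>
    return umr_minimum(a, axis, None, out, keepdims, initial, where)
ValueError: zero-size array to reduction operation minimum which has no identity
```

>>> play_rows:
  slide:
    - [-0.18,-0.06,0]
    - [-0.18,-0.06,0]
    - [-0.18,-0.06,0]
    - [-0.18,-0.06,0]
    - [-0.18,-0.06,0]
    - [-0.18,-0.06,0]
    - [-0.18,-0.06,0]
    - [-0.18,-0.06,0]
  twist:
    - [0,0,0]
    - [0,0,0]
    - [0,0,0]
    - [0,0,0]
    - [0,0,0]
    - [0,0,0]
    - [0,0,0]
    - [0,0,0]
  fingers: 0.1
  force: 20

```text
t: 0.9
tool_pos: [0.4978, 0.335, 0.2182]
orientation: [-0.519, -3.098, 0.001]
force: [1.0, 0.5, -0.1]
opening: 0.0426
gripper_force: 0.0
```

```bash
cat >> h.py <<'E'
np.set_printoptions(precision=4,suppress=True)
def go(t=None):
    s=robot.read_state(); M=R.from_rotvec(s['orientation']).as_matrix()
    print('t',round(float(s['t']),2),'pos',s['tool_pos'],'q',s['q'],'yaw',np.degrees(np.arctan2(M[1,1],M[0,1])),'z',M[:,2],'F',s['force'],'Tz',s['wrist_torque'],'open',s['opening'],s['gripper_force'])
    if t is not None: print('units',M.T@(np.array(t)-s['tool_pos'])/.25)
    return s,M
E
python3 -c "
from h import *
go([.58,.2765,.14])"
```

```text
t 0.9 pos [0.4978 0.335  0.2182] q [ 0.5069  0.1312  1.4881  0.0001  1.5229 -0.7321] yaw 70.98862169272388 z [-0.0006 -0.0002 -1.    ] F [ 0.9678  0.4519 -0.078 ] Tz [-0.0038 -0.0022  0.0328] open 0.04255456809740196 0.0
units [-0.3874 -0.114   0.3127]
```

>>> play_rows:
  slide:
    - [-0.077,-0.023,0.05]
    - [-0.077,-0.023,0.05]
    - [-0.077,-0.023,0.05]
    - [-0.077,-0.023,0.05]
    - [-0.077,-0.023,0.05]
    - [0,0,0]
    - [0,0,0]
    - [0,0,0]
  twist:
    - [0,0,0]
    - [0,0,0]
    - [0,0,0]
    - [0,0,0]
    - [0,0,0]
    - [0,0,-0.1]
    - [0,0,-0.1]
    - [0,0,0]

```text
t: 1.7
tool_pos: [0.5779, 0.2781, 0.1548]
orientation: [-0.188, -3.134, 0.001]
force: [0.2, 1.4, -0.2]
opening: 0.0419
gripper_force: 0.0
```

Run:
```python
from h import *
go([.58,.2765,.035])
p=grab('wrist'); save(p,'w1.png')
P=cloud('wrist').reshape(-1,3)
m=(np.hypot(P[:,0]-.58,P[:,1]-.2765)<.02)&(P[:,2]>.057)&(P[:,2]<.068); Q=P[m]; print(m.sum(),Q.mean(0),(Q.min(0)+Q.max(0))/2,Q.max(0)-Q.min(0))
```

```text
t 1.7 pos [0.5779 0.2781 0.1548] q [ 0.3685  0.2778  1.4379  0.0001  1.4277 -1.0823] yaw 83.1248331269014 z [-0.0017 -0.0006 -1.    ] F [ 0.1778  1.4065 -0.173 ] Tz [ 0.0487  0.0481 -0.0166] open 0.04190042929831085 0.0
units [-0.0099 -0.0049  0.479 ]
417 [0.5792 0.2762 0.0617] [0.5794 0.2761 0.0605] [0.0175 0.0184 0.0069]
```

View pics/w1.png

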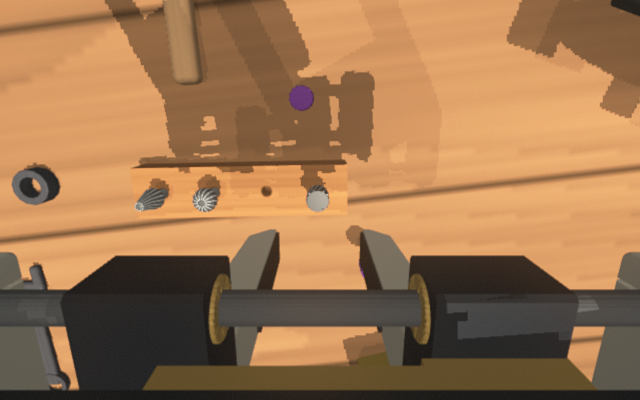

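The wrist view shows the grey flat-topped cylinder at (318,198), next to the empty hole at (266,190). The ball (204,200), the tapered burr (150,200) and the purple one (301,97) are clear of the fingers. Going down to grip it.

>>> play_rows:
  slide:
    - [-0.006,-0.007,0.03]
    - [0,0,0.09]
    - [0,0,0.09]
    - [0,0,0.09]
    - [0,0,0.09]
    - [0,0,0.06]
    - [0,0,0.03]
    - [0,0,0]
  twist:
    - [0,0,0]
    - [0,0,0]
    - [0,0,0]
    - [0,0,0]
    - [0,0,0]
    - [0,0,0]
    - [0,0,0]
    - [0,0,0]

```text
t: 2.55
tool_pos: [0.5788, 0.2758, 0.0349]
orientation: [-0.193, -3.134, 0.001]
force: [-0.1, -0.5, -0.5]
opening: 0.0417
gripper_force: 0.0
```

>>> play_rows:
  slide:
    - [0,0,0]
    - [0,0,0]
    - [0,0,0]
    - [0,0,0]
    - [0,0,0]
    - [0,0,0]
    - [0,0,0]
    - [0,0,0]
  twist:
    - [0,0,0]
    - [0,0,0]
    - [0,0,0]
    - [0,0,0]
    - [0,0,0]
    - [0,0,0]
    - [0,0,0]
    - [0,0,0]
  fingers: 1
  force: 40

```text
t: 3.35
tool_pos: [0.5803, 0.2763, 0.037]
orientation: [0.192, 3.134, 0.001]
force: [-0.5, -0.6, 4.8]
opening: 0.0163
gripper_force: 40.0
```

```bash
python3 -c "
from h import *
go()"
```

```text
t 3.35 pos [0.5803 0.2763 0.037 ] q [ 0.3647  0.3894  1.5263 -0.      1.2244 -1.0837] yaw 82.98934842701765 z [ 0.0014  0.0005 -1.    ] F [-0.4504 -0.6301  4.8259] Tz [-0.0499  0.0035 -0.0397] open 0.01634635139799207 40.00163197517395
```

>>> play_rows:
  slide:
    - [0,0,-0.03]
    - [0,0,-0.07]
    - [0,0,-0.12]
    - [0,0,-0.12]
    - [0,0,-0.14]
    - [0,0,-0.14]
    - [0,0,-0.12]
    - [0,0,-0.06]
  twist:
    - [0,0,0]
    - [0,0,0]
    - [0,0,0]
    - [0,0,0]
    - [0,0,0]
    - [0,0,0]
    - [0,0,0]
    - [0,0,0]

```text
t: 4.15
tool_pos: [0.5804, 0.2764, 0.2401]
orientation: [0.192, 3.132, 0.002]
force: [0.6, 0.9, -0.5]
opening: 0.0162
gripper_force: 40.0
```

```bash
python3 -c "
from h import *
go([.564,-.203,.24])"
```

```text
t 4.15 pos [0.5804 0.2764 0.2401] q [ 0.3648  0.2343  1.3327 -0.0001  1.5706 -1.0837] yaw 82.99172858211358 z [ 0.0037  0.0014 -1.    ] F [ 0.5718  0.9034 -0.5214] Tz [ 0.0194  0.0155 -0.0134] open 0.01621035903927089 39.99980270862579
units [-0.1688 -1.9113 -0.0023]
```

>>> play_rows:
  slide:
    - [-0.018,-0.1,0]
    - [-0.018,-0.19,0]
    - [-0.018,-0.19,0]
    - [-0.018,-0.19,0]
    - [-0.018,-0.19,0]
    - [-0.018,-0.19,0]
    - [-0.018,-0.19,0]
    - [-0.018,-0.1,0]
  twist:
    - [0,0,0]
    - [0,0,0]
    - [0,0,0]
    - [0,0,0]
    - [0,0,0]
    - [0,0,0]
    - [0,0,0]
    - [0,0,0]

```text
t: 4.95
tool_pos: [0.5732, -0.0643, 0.2352]
orientation: [-0.196, -3.133, 0.001]
force: [0.4, 0.1, 0.5]
opening: 0.0161
gripper_force: 40.0
```

Run:
```python
from h import *
go([.564,-.203,.24]); go()
p=grab('wrist'); save(p,'w2.png')
P=cloud('wrist').reshape(-1,3)
m=(np.hypot(P[:,0]-.564,P[:,1]+.203)<.022)&(P[:,2]>.172)&(P[:,2]<.182); Q=P[m]; print(m.sum(),Q.mean(0),(Q.min(0)+Q.max(0))/2,Q.max(0)-Q.min(0))
c=cv2.minEnclosingCircle(Q[:,:2].astype(np.float32)); print(c)
```

```text
t 4.95 pos [ 0.5732 -0.0643  0.2352] q [-0.1999  0.0633  1.5296 -0.0011  1.5506 -1.6458] yaw 82.84793551685739 z [-0.0021 -0.0006 -1.    ] F [0.377  0.1248 0.5296] Tz [ 0.0072 -0.0005 -0.018 ] open 0.016132084033966498 40.000160336494446
units [-0.0327 -0.5552 -0.0188]
t 4.95 pos [ 0.5732 -0.0643  0.2352] q [-0.1999  0.0633  1.5296 -0.0011  1.5506 -1.6458] yaw 82.84793551685739 z [-0.0021 -0.0006 -1.    ] F [0.377  0.1248 0.5296] Tz [ 0.0072 -0.0005 -0.018 ] open 0.016132084033966498 40.000160336494446
923 [ 0.5632 -0.2049  0.1748] [ 0.5637 -0.2052  0.1749] [0.0298 0.0291 0.0057]
((0.5637297034263611, -0.20573210716247559), 0.01547765638679266)
```

View pics/w2.png

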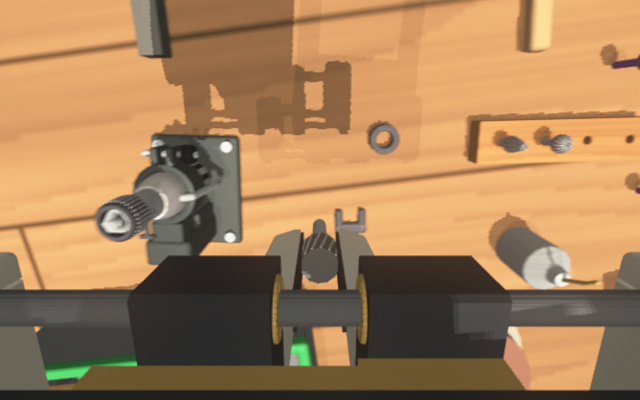

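The burr is held upright (318,258). The nut is at (120,217), measured at about (0.5638, −0.2047), 0.175 high. Both match the other cameras and the sizes given.

>>> play_rows:
  slide:
    - [-0.005,-0.06,-0.02]
    - [-0.007,-0.1,0]
    - [-0.007,-0.12,0]
    - [-0.007,-0.12,0]
    - [-0.007,-0.1,0]
    - [0,-0.06,0]
    - [0,0,0]
    - [0,0,0]
  twist:
    - [0,0,0]
    - [0,0,0]
    - [0,0,0]
    - [0,0,0]
    - [0,0,0]
    - [0,0,0]
    - [0,0,0]
    - [0,0,0]

```text
t: 5.8
tool_pos: [0.5656, -0.1999, 0.241]
orientation: [-0.192, -3.135, -0.001]
force: [-0.1, -0.0, -1.0]
opening: 0.0163
gripper_force: 40.0
```

Run:
```python
from h import *
go([.5638,-.2047,.24])
for n in ['side','scene','wrist']:
    grab(n); P=cloud(n).reshape(-1,3)
    m=(np.hypot(P[:,0]-.564,P[:,1]+.205)<.035)&(P[:,2]>.165)&(P[:,2]<.29); Q=P[m]
    for a in np.arange(.165,.29,.005):
        k=Q[(Q[:,2]>=a)&(Q[:,2]<a+.005)]
        if len(k)>5: print(n,round(a,3),len(k),np.median(k,0),k.min(0)[:2],k.max(0)[:2])
s,_=go()
a=[]
for n in ['side','scene']:
    p,d,T,kk=load(n); q=np.linalg.inv(T)@np.array([.564,-.205,.2,1]); u,v=int(kk[0]*q[0]/q[2]+kk[2]),int(kk[1]*q[1]/q[2]+kk[3]); print(n,u,v); a.append(cv2.resize(p[max(v-30,0):max(v-30,0)+60,u-20:u+20],(400,600),interpolation=cv2.INTER_CUBIC))
save(np.hstack(a),'over.png')
```

```text
t 5.8 pos [ 0.5656 -0.1999  0.241 ] q [-0.4256  0.1223  1.4565  0.0006  1.5635 -1.8741] yaw 82.99306370663989 z [-0.0004  0.0008 -1.    ] F [-0.1085 -0.0343 -1.04  ] Tz [ 0.0971 -0.0404  0.0011] open 0.01632111828231419 39.999858140945435
units [ 0.0047 -0.0198  0.0038]
side 0.165 54 [ 0.5624 -0.2015  0.1676] [ 0.5485 -0.2153] [ 0.5791 -0.1894]
side 0.17 81 [ 0.5648 -0.2031  0.1732] [ 0.5495 -0.2182] [ 0.5777 -0.1896]
side 0.175 20 [ 0.5583 -0.2065  0.1756] [ 0.5504 -0.2151] [ 0.5754 -0.1927]
side 0.21 8 [ 0.5631 -0.1971  0.2128] [ 0.5606 -0.1995] [ 0.5678 -0.1958]
side 0.215 7 [ 0.5644 -0.1958  0.2171] [ 0.562  -0.1974] [ 0.5685 -0.1946]
side 0.22 7 [ 0.5635 -0.1959  0.2224] [ 0.5611 -0.1999] [ 0.5663 -0.1953]
side 0.225 10 [ 0.5638 -0.1958  0.2276] [ 0.5609 -0.1984] [ 0.5667 -0.1924]
side 0.24 16 [ 0.5585 -0.2071  0.2427] [ 0.555  -0.2139] [ 0.5625 -0.183 ]
side 0.245 27 [ 0.558  -0.1951  0.2479] [ 0.5549 -0.2191] [ 0.5732 -0.1756]
side 0.25 47 [ 0.5583 -0.1932  0.2527] [ 0.5544 -0.2179] [ 0.5765 -0.175 ]
side 0.255 46 [ 0.5592 -0.1853  0.2574] [ 0.5542 -0.2201] [ 0.5768 -0.1741]
s
[... 2395 characters left out ...]
88  0.2629] [ 0.554  -0.2211] [ 0.5746 -0.1758]
wrist 0.265 1365 [ 0.5626 -0.1994  0.2661] [ 0.5537 -0.2214] [ 0.5746 -0.1755]
wrist 0.27 313 [ 0.5584 -0.2073  0.2719] [ 0.5539 -0.2216] [ 0.5743 -0.1756]
wrist 0.275 271 [ 0.5586 -0.1918  0.2777] [ 0.5547 -0.2146] [ 0.5706 -0.1827]
wrist 0.28 245 [ 0.5583 -0.2068  0.283 ] [ 0.555 -0.214] [ 0.5675 -0.183 ]
wrist 0.285 231 [ 0.558  -0.207   0.2877] [ 0.5547 -0.2135] [ 0.5659 -0.1837]
t 5.95 pos [ 0.5658 -0.1994  0.2412] q [-0.4245  0.1218  1.4566  0.0003  1.5633 -1.8745] yaw 83.0772374464225 z [ 0.0001  0.0003 -1.    ] F [ 0.4794  0.608  -0.6261] Tz [ 0.0573  0.0324 -0.0022] open 0.016393917465390918 39.99981880187988
side 396 100
scene 266 143
```

View pics/over.png

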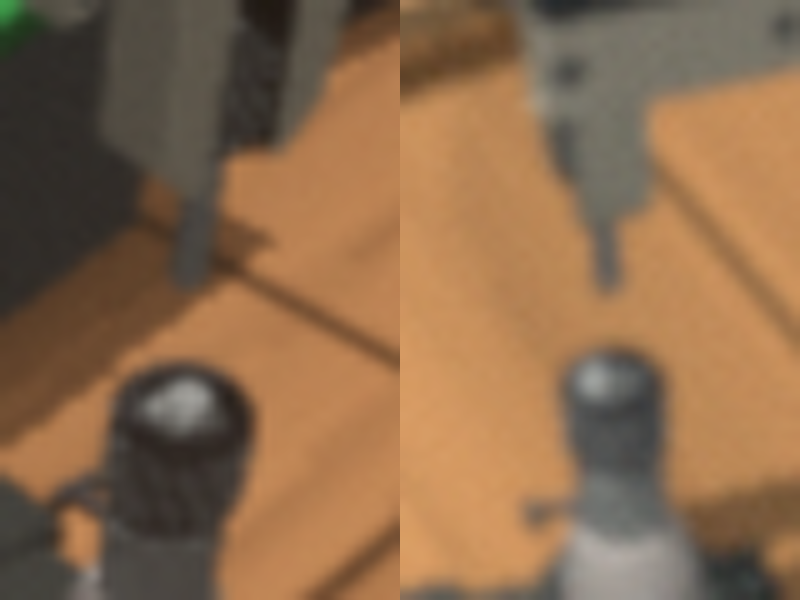

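The side and scene crops show the shank upright above the nut and offset by a few mm. The average over three cameras is Δ = (−1.8, −5.3) mm. I'll centre it and go down into the funnel.

>>> play_rows:
  slide:
    - [0.005,-0.022,0]
    - [0,0,0.03]
    - [0,0,0.04]
    - [0,0,0.03]
    - [0,0,0.02]
    - [0,0,0.02]
    - [0,0,0.02]
    - [0,0,0]
  twist:
    - [0,0,0]
    - [0,0,0]
    - [0,0,0]
    - [0,0,0]
    - [0,0,0]
    - [0,0,0]
    - [0,0,0]
    - [0,0,0]

```text
t: 6.75
tool_pos: [0.5633, -0.2059, 0.2002]
orientation: [-0.192, -3.135, -0.001]
force: [0.2, -0.3, -0.5]
opening: 0.0166
gripper_force: 40.0
```

```bash
python3 -c "
from h import *
go([.5639,-.2048,.179])"
```

```text
t 6.75 pos [ 0.5633 -0.2059  0.2002] q [-0.4359  0.1396  1.5119  0.      1.4914 -1.8843] yaw 82.98768828421686 z [-0.0012  0.0005 -1.    ] F [ 0.2429 -0.2765 -0.4503] Tz [ 0.0056  0.0199 -0.0557] open 0.016554903750059167 39.99980986118317
units [-0.0021  0.0045  0.0846]
```

No contact yet, with the tip about 7 mm inside the nut. Creeping on.

>>> play_rows:
  slide:
    - [0,0,0.006]
    - [0,0,0.006]
    - [0,0,0.006]
    - [0,0,0.006]
    - [0,0,0.004]
    - [0,0,0]
    - [0,0,0]
    - [0,0,0]
  twist:
    - [0,0,0]
    - [0,0,0]
    - [0,0,0]
    - [0,0,0]
    - [0,0,0]
    - [0,0,0]
    - [0,0,0]
    - [0,0,0]

```text
t: 7.55
tool_pos: [0.5638, -0.2061, 0.1942]
orientation: [0.192, 3.135, -0.0]
force: [1.6, -1.0, 0.1]
opening: 0.0165
gripper_force: 40.0
```

```bash
python3 -c "
from h import *
go([.5639,-.2048,.179])"
```

```text
t 7.55 pos [ 0.5638 -0.2061  0.1942] q [-0.4359  0.1427  1.5194  0.      1.4792 -1.8843] yaw 82.98930709308836 z [ 0.0003 -0.0001 -1.    ] F [ 1.6249 -0.9675  0.1177] Tz [-0.0968 -0.3693 -0.0218] open 0.016491708331092817 39.99985635280609
units [0.0001 0.0051 0.0608]
```

>>> play_rows:
  slide:
    - [-0.002,0,0.006]
    - [0,0,0.006]
    - [0,0,0.006]
    - [0,0,0]
    - [0,0,0]
    - [0,0,0]
    - [0,0,0]
    - [0,0,0]
  twist:
    - [0,0,0]
    - [0,0,0]
    - [0,0,0]
    - [0,0,0]
    - [0,0,0]
    - [0,0,0]
    - [0,0,0]
    - [0,0,0]

```text
t: 8.35
tool_pos: [0.564, -0.2061, 0.1894]
orientation: [-0.192, -3.135, -0.0]
force: [1.5, -1.6, -2.1]
opening: 0.0166
gripper_force: 40.0
```

```bash
python3 -c "
from h import *
go([.5639,-.2048,.179])"
```

```text
t 8.35 pos [ 0.564  -0.2061  0.1894] q [-0.4356  0.1467  1.5239 -0.      1.4715 -1.8841] yaw 82.98966668832063 z [-0.0003  0.0001 -1.    ] F [ 1.4823 -1.596  -2.1198] Tz [ 0.0088 -0.2789 -0.0389] open 0.01661464271781296 39.999496936798096
units [0.0011 0.005  0.0416]
```

>>> play_rows:
  slide:
    - [-0.002,-0.002,0.005]
    - [0,0,0.005]
    - [0,0,0.005]
    - [0,0,0.005]
    - [0,0,0.004]
    - [0,0,0]
    - [0,0,0]
    - [0,0,0]
  twist:
    - [0,0,0]
    - [0,0,0]
    - [0,0,0]
    - [0,0,0]
    - [0,0,0]
    - [0,0,0]
    - [0,0,0]
    - [0,0,0]

```text
t: 9.15
tool_pos: [0.5645, -0.2066, 0.1834]
orientation: [-0.192, -3.135, -0.0]
force: [0.5, 0.8, -1.0]
opening: 0.0163
gripper_force: 40.0
```

```bash
python3 -c "
from h import *
go([.5639,-.2048,.179])"
```

```text
t 9.15 pos [ 0.5645 -0.2066  0.1834] q [-0.4361  0.1517  1.5293  0.0001  1.4609 -1.8846] yaw 82.98904018977683 z [-0.0003  0.0002 -1.    ] F [ 0.5495  0.8277 -1.0481] Tz [ 0.2452 -0.0751 -0.0101] open 0.01625036108111908 39.999720454216
units [0.0032 0.0067 0.0177]
```

>>> play_rows:
  slide:
    - [0,0,0]
    - [0,0,0.002]
    - [0,0,0.002]
    - [0,0,0.002]
    - [0,0,0.002]
    - [0,0,0.002]
    - [0,0,0.002]
    - [0,0,0.002]
  twist:
    - [0,0,0]
    - [0,0,0]
    - [0,0,0]
    - [0,0,0]
    - [0,0,0]
    - [0,0,0]
    - [0,0,0]
    - [0,0,0]

```text
t: 9.95
tool_pos: [0.5646, -0.2067, 0.1801]
orientation: [0.192, 3.136, -0.0]
force: [0.7, 1.8, 0.7]
opening: 0.0166
gripper_force: 40.0
```

```bash
python3 -c "
from h import *
go([.5639,-.2048,.179])"
```

```text
t 9.95 pos [ 0.5646 -0.2067  0.1801] q [-0.4362  0.1536  1.5332 -0.      1.4547 -1.8846] yaw 82.9882734970312 z [ 0.0001 -0.     -1.    ] F [0.7132 1.7567 0.6577] Tz [ 0.3487 -0.026   0.017 ] open 0.0165767283800667 40.000324845314026
units [0.0037 0.0071 0.0045]
```

>>> play_rows:
  slide:
    - [0,0,0.001]
    - [0,0,0.001]
    - [0,0,0.001]
    - [0,0,0.001]
    - [0,0,0.001]
    - [0,0,0.001]
    - [0,0,0.001]
    - [0,0,0.001]
  twist:
    - [0,0,0]
    - [0,0,0]
    - [0,0,0]
    - [0,0,0]
    - [0,0,0]
    - [0,0,0]
    - [0,0,0]
    - [0,0,0]

```text
t: 10.75
tool_pos: [0.5649, -0.2068, 0.179]
orientation: [0.192, 3.135, -0.001]
force: [-1.5, 2.2, 7.2]
opening: 0.0163
gripper_force: 40.0
```

```bash
python3 -c "
from h import *
go([.5639,-.2048,.179])"
```

```text
t 10.75 pos [ 0.5649 -0.2068  0.179 ] q [-0.4361  0.1542  1.5347  0.      1.4516 -1.8846] yaw 82.9935177949642 z [ 0.001  -0.0004 -1.    ] F [-1.5463  2.2196  7.2441] Tz [0.5604 0.2438 0.0332] open 0.016307723344178855 40.001996755599976
units [ 0.005   0.0073 -0.0001]
```

>>> play_rows:
  slide:
    - [0,0,0.001]
    - [0,0,0.001]
    - [0,0,0.001]
    - [0,0,0]
    - [0,0,0]
    - [0,0,0]
    - [0,0,0]
    - [0,0,0]
  twist:
    - [0,0,0]
    - [0,0,0]
    - [0,0,0]
    - [0,0,0]
    - [0,0,0]
    - [0,0,0]
    - [0,0,0]
    - [0,0,0]

```text
t: 11.55
tool_pos: [0.5651, -0.2069, 0.1789]
orientation: [0.192, 3.134, -0.001]
force: [-3.1, 1.3, 9.2]
opening: 0.016
gripper_force: 40.0
```

```bash
python3 -c "
from h import *
go([.5639,-.2048,.179])"
```

```text
t 11.55 pos [ 0.5651 -0.2069  0.1789] q [-0.4361  0.154   1.535  -0.      1.4508 -1.8846] yaw 82.99415801748879 z [ 0.0016 -0.0008 -1.    ] F [-3.0996  1.3453  9.2204] Tz [ 0.6477  0.4396 -0.0155] open 0.016005354305442338 40.002588629722595
units [ 0.0056  0.0076 -0.0003]
```

>>> play_rows:
  slide:
    - [0.002,0,0.002]
    - [0,0,0.002]
    - [0,0,0.002]
    - [0,0,0]
    - [0,0,0]
    - [0,0,0]
    - [0,0,0]
    - [0,0,0]
  twist:
    - [0,0,0]
    - [0,0,0]
    - [0,0,0]
    - [0,0,0]
    - [0,0,0]
    - [0,0,0]
    - [0,0,0]
    - [0,0,0]

```text
t: 12.35
tool_pos: [0.5652, -0.2069, 0.1788]
orientation: [0.192, 3.132, -0.002]
force: [-2.8, 4.0, 15.6]
opening: 0.0164
gripper_force: 40.0
```

```bash
python3 -c "
from h import *
go([.5639,-.2048,.179])
for n in ['side','scene','wrist']:
    grab(n); P=cloud(n).reshape(-1,3); m=(np.hypot(P[:,0]-.5645,P[:,1]+.2065)<.008)&(P[:,2]>.19)&(P[:,2]<.212); Q=P[m]; print(n,len(Q),np.percentile(Q[:,2],[5,25,50,75,95]) if len(Q) else '')
    m=(np.hypot(P[:,0]-.5645,P[:,1]+.2065)<.03)&(P[:,2]>.172)&(P[:,2]<.181); Q=P[m]; print(n,len(Q),Q.min(0),Q.max(0),np.percentile(Q[:,2],[25,50,75]))
"
```

```text
t 12.35 pos [ 0.5652 -0.2069  0.1788] q [-0.4363  0.1526  1.5369  0.0003  1.4484 -1.8849] yaw 82.99484165370635 z [ 0.0035 -0.0013 -1.    ] F [-2.8241  4.0355 15.6008] Tz [ 0.8004  0.5343 -0.0301] open 0.016403117586084964 40.00428378582001
units [ 0.0063  0.0079 -0.001 ]
side 21 [0.1977 0.2024 0.2034 0.2041 0.2106]
side 63 [ 0.5492 -0.2184  0.172 ] [ 0.577  -0.1892  0.1804] [0.1733 0.1743 0.1753]
scene 0 
scene 34 [ 0.5519 -0.2265  0.1721] [ 0.5799 -0.1908  0.1809] [0.1738 0.1757 0.1771]
wrist 944 [0.2021 0.2031 0.2036 0.204  0.2046]
wrist 615 [ 0.5488 -0.2205  0.172 ] [ 0.5664 -0.191   0.1809] [0.174  0.1753 0.1761]
```

The shank is home. z has stopped at 0.179 with 15 N, and the head's top is at 0.2036 (0.204 expected). I'll let go and go down to the nut.

>>> play_rows:
  slide:
    - [0,0,0]
    - [0,0,0]
    - [0,0,0]
    - [0,0,0]
    - [0,0,0]
    - [0,0,0]
    - [0,0,0]
    - [0,0,0]
  twist:
    - [0,0,0]
    - [0,0,0]
    - [0,0,0]
    - [0,0,0]
    - [0,0,0]
    - [0,0,0]
    - [0,0,0]
    - [0,0,0]
  fingers: -0.1

```text
t: 13.3
tool_pos: [0.564, -0.2066, 0.1757]
orientation: [-0.192, -3.135, -0.0]
force: [0.7, 0.0, -0.0]
opening: 0.051
gripper_force: 0.0
```

```bash
python3 -c "
from h import *
go([.5647,-.2065,.147])
grab('wrist'); P=cloud('wrist').reshape(-1,3); m=(np.hypot(P[:,0]-.5645,P[:,1]+.2065)<.013)&(P[:,2]>.19)&(P[:,2]<.212); Q=P[m]; print(len(Q),np.percentile(Q[:,2],[5,25,50,75,95])); Q=Q[Q[:,2]>.2015]; print((Q.min(0)+Q.max(0))/2)
"
```

```text
t 13.3 pos [ 0.564  -0.2066  0.1757] q [-0.4364  0.1551  1.5397 -0.      1.4471 -1.8848] yaw 82.98970859828306 z [-0.0002  0.0001 -1.    ] F [ 0.663   0.0301 -0.0259] Tz [ 0.0572 -0.0497  0.0018] open 0.05099825715294111 0.0
units [-0.0027  0.0006  0.115 ]
1586 [0.1927 0.2021 0.2036 0.2041 0.2048]
[ 0.564  -0.2066  0.2035]
```

The burr stayed put and sits centred under the tool at (0.564, −0.2066).

>>> play_rows:
  slide:
    - [0,0,0.02]
    - [0,0,0.03]
    - [0,0,0.03]
    - [0,0,0.02]
    - [0,0,0.015]
    - [0,0,0]
    - [0,0,0]
    - [0,0,0]
  twist:
    - [0,0,0]
    - [0,0,0]
    - [0,0,0]
    - [0,0,0]
    - [0,0,0]
    - [0,0,0]
    - [0,0,0]
    - [0,0,0]

```text
t: 14.15
tool_pos: [0.5643, -0.2067, 0.1476]
orientation: [0.192, 3.135, -0.0]
force: [-0.6, 0.3, -0.4]
opening: 0.0513
gripper_force: 0.0
```

>>> play_rows:
  slide:
    - [0,0,0]
    - [0,0,0]
    - [0,0,0]
    - [0,0,0]
    - [0,0,0]
    - [0,0,0]
    - [0,0,0]
    - [0,0,0]
  twist:
    - [0,0,0]
    - [0,0,0]
    - [0,0,0]
    - [0,0,0]
    - [0,0,0]
    - [0,0,0]
    - [0,0,0]
    - [0,0,0]
  fingers: 1
  force: 50

```text
t: 14.95
tool_pos: [0.5642, -0.2063, 0.1473]
orientation: [0.192, 3.135, 0.001]
force: [0.1, 3.7, 3.0]
opening: 0.0292
gripper_force: 50.0
```

```bash
python3 -c "
from h import *
go()"
```

```text
t 14.95 pos [ 0.5642 -0.2063  0.1473] q [-0.4362  0.1749  1.5705  0.0004  1.3961 -1.8849] yaw 83.00026604363057 z [ 0.0003  0.0003 -1.    ] F [0.1302 3.6937 2.9973] Tz [ 0.6767 -0.0116 -0.0027] open 0.029172524424455358 50.001001954078674
```

>>> play_rows:
  slide:
    - [0,0,0]
    - [0,0,0]
    - [0,0,0]
    - [0,0,0]
    - [0,0,0]
    - [0,0,0]
    - [0,0,0]
    - [0,0,0]
  twist:
    - [0,0,0.05]
    - [0,0,0.05]
    - [0,0,0.05]
    - [0,0,0.05]
    - [0,0,0.05]
    - [0,0,0.05]
    - [0,0,0.05]
    - [0,0,0.05]

```text
t: 15.75
tool_pos: [0.5642, -0.2065, 0.1473]
orientation: [0.843, 3.026, 0.0]
force: [0.6, 3.6, 2.8]
opening: 0.0295
gripper_force: 50.0
```

```bash
python3 -c "
from h import *
go()"
```

```text
t 15.75 pos [ 0.5642 -0.2065  0.1473] q [-0.4363  0.1749  1.5705  0.0001  1.3961 -1.464 ] yaw 58.88419512947285 z [ 0.0002  0.     -1.    ] F [0.6403 3.5773 2.8172] Tz [0.5475 0.0616 0.2114] open 0.02953036394435924 49.99960273504257
```

>>> play_rows:
  slide:
    - [0,0,0]
    - [0,0,0]
    - [0,0,0]
    - [0,0,0]
    - [0,0,0]
    - [0,0,0]
    - [0,0,0]
    - [0,0,0]
  twist:
    - [0,0,0.04]
    - [0,0,0.04]
    - [0,0,0.04]
    - [0,0,0.04]
    - [0,0,0.04]
    - [0,0,0.04]
    - [0,0,0.04]
    - [0,0,0.04]

```text
t: 16.55
tool_pos: [0.5641, -0.2067, 0.1473]
orientation: [1.335, 2.844, -0.0]
force: [-0.6, 2.5, 3.2]
opening: 0.0292
gripper_force: 50.0
```

```bash
python3 -c "
from h import *
go()"
```

```text
t 16.55 pos [ 0.5641 -0.2067  0.1473] q [-0.4364  0.175   1.5704 -0.0002  1.3961 -1.1294] yaw 39.70791072776911 z [-0.     -0.0002 -1.    ] F [-0.5985  2.4838  3.1703] Tz [0.4166 0.1157 0.2861] open 0.029169066337467835 50.000059604644775
```

>>> play_rows:
  slide:
    - [0,0,0]
    - [0,0,0]
    - [0,0,0]
    - [0,0,0]
    - [0,0,0]
    - [0,0,0]
    - [0,0,0]
    - [0,0,0]
  twist:
    - [0,0,0.015]
    - [0,0,0.015]
    - [0,0,0.015]
    - [0,0,0.015]
    - [0,0,0.015]
    - [0,0,0.015]
    - [0,0,0.015]
    - [0,0,0.015]

```text
t: 17.35
tool_pos: [0.564, -0.2067, 0.1473]
orientation: [1.511, 2.755, -0.0]
force: [-2.0, 2.4, 5.6]
opening: 0.0292
gripper_force: 50.0
```

```bash
python3 -c "
from h import *
go()"
```

```text
t 17.35 pos [ 0.564  -0.2067  0.1473] q [-0.4365  0.175   1.5705 -0.0001  1.3961 -1.004 ] yaw 32.51811108078811 z [-0.     -0.0001 -1.    ] F [-1.9515  2.3589  5.6078] Tz [0.3776 0.4412 0.251 ] open 0.029209893039997964 50.00151336193085
```

>>> play_rows:
  slide:
    - [0,0,0]
    - [0,0,0]
    - [0,0,0]
    - [0,0,0]
    - [0,0,0]
    - [0,0,0]
    - [0,0,0]
    - [0,0,0]
  twist:
    - [0,0,0.015]
    - [0,0,0.015]
    - [0,0,0.015]
    - [0,0,0.015]
    - [0,0,0.015]
    - [0,0,0.015]
    - [0,0,0.015]
    - [0,0,0.015]

```text
t: 18.15
tool_pos: [0.564, -0.2067, 0.1473]
orientation: [-1.68, -2.654, 0.0]
force: [-3.3, 1.7, 4.7]
opening: 0.0292
gripper_force: 50.0
```

```bash
python3 -c "
from h import *
go()"
```

```text
t 18.15 pos [ 0.564  -0.2067  0.1473] q [-0.4365  0.175   1.5705 -0.0003  1.3962 -0.8784] yaw 25.322650204158546 z [-0.0002 -0.0002 -1.    ] F [-3.2707  1.689   4.7418] Tz [0.372  0.5459 0.3975] open 0.02922323048390978 50.001583993434906
```

```bash
cat >> h.py <<'E'
def tz(n=8):
    v=[]
    for _ in range(n): cams.read_camera('side'); s=robot.read_state(); v.append([s['wrist_torque'][2],s['q'][5],*s['force']])
    print('t',s['t'],'tz',np.array(v)[:,0],'mean',np.mean(v,0))
E
python3 -c "
from h import *
tz()"
```

```text
t 18.55 tz [0.3567 0.2439 0.2579 0.3308 0.282  0.247  0.3145 0.2548] mean [ 0.2859 -0.8787 -2.4106  2.2634  5.2695]
```

>>> play_rows:
  slide:
    - [0,0,0]
    - [0,0,0]
    - [0,0,0]
    - [0,0,0]
    - [0,0,0]
    - [0,0,0]
    - [0,0,0]
    - [0,0,0]
  twist:
    - [0,0,0.015]
    - [0,0,0.015]
    - [0,0,0.015]
    - [0,0,0.015]
    - [0,0,0.015]
    - [0,0,0.015]
    - [0,0,0.015]
    - [0,0,0.015]

```text
t: 19.35
tool_pos: [0.5639, -0.2067, 0.1473]
orientation: [-1.844, -2.544, 0.001]
force: [-3.5, 1.7, 5.3]
opening: 0.0294
gripper_force: 50.0
```

```bash
python3 -c "
from h import *
go();tz()"
```

```text
t 19.35 pos [ 0.5639 -0.2067  0.1473] q [-0.4365  0.1749  1.5705 -0.0003  1.3963 -0.7528] yaw 18.123876943086135 z [-0.0003 -0.0002 -1.    ] F [-3.5335  1.6554  5.3145] Tz [0.3114 0.5699 0.4228] open 0.029435441601452783 50.00151425600052
t 19.75 tz [0.3926 0.2683 0.3195 0.323  0.3184 0.3197 0.348  0.267 ] mean [ 0.3196 -0.7531 -3.2583  2.1196  5.0558]
```

>>> play_rows:
  slide:
    - [0,0,0]
    - [0,0,0]
    - [0,0,0]
    - [0,0,0]
    - [0,0,0]
    - [0,0,0]
    - [0,0,0]
    - [0,0,0]
  twist:
    - [0,0,0.015]
    - [0,0,0.015]
    - [0,0,0.015]
    - [0,0,0.015]
    - [0,0,0.015]
    - [0,0,0.015]
    - [0,0,0.015]
    - [0,0,0.015]

```text
t: 20.55
tool_pos: [0.5639, -0.2068, 0.1473]
orientation: [-1.999, -2.423, 0.001]
force: [-2.9, 1.3, 5.4]
opening: 0.0292
gripper_force: 50.0
```

```bash
python3 -c "
from h import *
go();tz(12)"
```

```text
t 20.55 pos [ 0.5639 -0.2068  0.1473] q [-0.4365  0.1749  1.5706 -0.0005  1.3964 -0.6274] yaw 10.940978151834862 z [-0.0005 -0.0003 -1.    ] F [-2.9498  1.3383  5.4175] Tz [0.3091 0.6291 0.6597] open 0.029246138951056905 50.001533925533295
t 21.15 tz [0.5262 0.5118 0.4814 0.3937 0.4496 0.4461 0.4863 0.4684 0.5148 0.5202
 0.457  0.4865] mean [ 0.4785 -0.6277 -3.2027  2.2131  5.6992]
```

The torque has climbed and the nut is solid at about 0.48 N·m, below the clamp's limit. I'll let go and back off straight up.

>>> play_rows:
  slide:
    - [0,0,0]
    - [0,0,0]
    - [0,0,0]
    - [0,0,0]
    - [0,0,0]
    - [0,0,0]
    - [0,0,0]
    - [0,0,0]
  twist:
    - [0,0,0]
    - [0,0,0]
    - [0,0,0]
    - [0,0,0]
    - [0,0,0]
    - [0,0,0]
    - [0,0,0]
    - [0,0,0]
  fingers: -0.1

```text
t: 21.95
tool_pos: [0.5641, -0.2066, 0.1472]
orientation: [1.998, 2.424, 0.0]
force: [-0.4, 0.3, -0.5]
opening: 0.0512
gripper_force: 0.0
```

>>> play_rows:
  slide:
    - [0,0,-0.04]
    - [0,0,-0.08]
    - [0,0,-0.12]
    - [0,0,-0.14]
    - [0,0,-0.14]
    - [0,0,-0.06]
    - [0,0,0]
    - [0,0,0]
  twist:
    - [0,0,0]
    - [0,0,0]
    - [0,0,0]
    - [0,0,0]
    - [0,0,0]
    - [0,0,0]
    - [0,0,0]
    - [0,0,0]

```text
t: 22.75
tool_pos: [0.5638, -0.2065, 0.2909]
orientation: [-1.998, -2.423, 0.0]
force: [-0.0, 0.3, -0.4]
opening: 0.0511
gripper_force: 0.0
```

>>> play_rows:
  slide:
    - [0,0.1,0]
    - [0,0.1,0]
    - [0,0.1,0]
    - [0,0.1,0]
    - [0,0,0]
    - [0,0,0]
    - [0,0,0]
    - [0,0,0]
  twist:
    - [0,0,0]
    - [0,0,0]
    - [0,0,0]
    - [0,0,0]
    - [0,0,0]
    - [0,0,0]
    - [0,0,0]
    - [0,0,0]

```text
t: 23.55
tool_pos: [0.6615, -0.1878, 0.2919]
orientation: [-1.999, -2.423, 0.0]
force: [-0.9, -0.3, 0.1]
opening: 0.0513
gripper_force: 0.0
```

Run:
```python
from h import *
a=load('side')[0]; b0=cv2.imread('pics/side1.png')[:,:,::-1]; s0=cv2.imread('pics/scene1.png')[:,:,::-1]
b=grab('side'); s=grab('scene'); go()
z=lambda i,u,v:cv2.resize(i[v:v+75,u:u+100][:, :],(400,300),interpolation=cv2.INTER_CUBIC)
save(np.vstack([np.hstack([z(b0,340,95),z(b,340,95)]),np.hstack([z(s0,222,140),z(s,222,140)])]),'fin.png')
P=cloud('side').reshape(-1,3); m=(np.hypot(P[:,0]-.564,P[:,1]+.2066)<.012)&(P[:,2]>.19)&(P[:,2]<.212); Q=P[m]; print(len(Q),np.percentile(Q[:,2],[50,75,90]))
```

```text
t 23.65 pos [ 0.6618 -0.1879  0.2926] q [-0.3511  0.3571  1.0918 -0.0001  1.6921 -0.5423] yaw 10.95354021102899 z [ 0.0005 -0.0002 -1.    ] F [ 0.1748  1.142  -0.2171] Tz [-0.1109  0.0494  0.0087] open 0.051039722830406156 0.0
84 [0.2016 0.2032 0.2039]
```

View pics/fin.png

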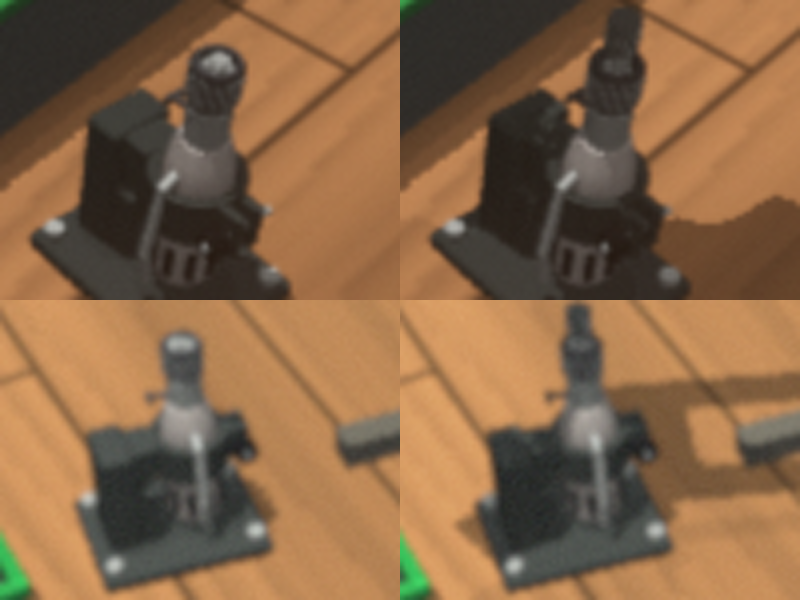

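The burr stands upright in the collet, with its head's top at 0.204. The grinder's lever and pin are where they were before (side 165,182 in the crop), so it has not twisted.

```bash
python3 -c "
from plant import robot
print(robot.close_job())"
```

```text
the job is handed in; nothing more can be done
None
```

The cylindrical burr is fully home in the collet, the nut is tight, and the job is handed in after about 24 s; the nut came up solid at about 0.48 N·m, slightly above the 0.35–0.45 "properly tight" range (one noisy reading 0.66), with no twist of the grinder visible in before-and-after pictures.

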